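# Gem case through the spring gate

## Task

The small clear gem case lying in the lane has to go into the padded tray behind the spring gate. Push the gate inwards with one finger and, while that finger keeps it open, push the case along the lane with the other finger until it drops off the end into the tray, without the gate touching the case; then withdraw so that the gate swings shut. Only push: do not pick the case up, and leave the things standing around the station where they are.

Things in the scene. Friction and masses are not known exactly. Their poses are not given: they have to be found in the camera images.
- station: White drop station fixed to the bench, 290 x 132 mm. Origin: bench level under the gateway threshold; x runs along the lane through the gate into the tray, y left, z up. Deck: solid block x -170..0, y -62..66, top z 62, ends in a sheer step at x 0. Gateway at x 0, open above, between two jambs (x -6..6, tops z 102) with inner faces at y +52 (hinge side) and y -52.
- lane_end (a point): Where the lane's centre line meets the deck's end: station x 0, y -24, z 62. The lane is straight along station x, 39 mm wide between two aluminium rails 4 mm thick that stand 5 mm above the deck, from x -165 to -5. The deck to its left (station y 0 to 50) is bare: room for the gate finger.
- tray_floor (a point): Centre of the tray's foam floor: station x 58, y 2, z 12, so 50 mm below the deck. The tray is open above, inside x 0..116, y -58..62, walls 4 mm thick with tops at z 69.
- hinge_foot (a point): Foot of the gate's vertical hinge axis: station x 3, y 48, z 64. The gate is an aluminium plate 5 mm thick and 36 mm high (z 64 to 100) reaching 94 mm from this axis; closed, it runs towards station -y across the lane, free edge at y -46, outer face at x 0.5.
- gate (a joint): Angle of the spring gate, rad: 0 closed, growing to 1.5 as it swings inwards over the tray (free edge towards station +x). It opens only inwards; the spring shuts it in about half a second. Moment 0.08 N m closed, 0.12 N m at 1 rad: about 4 to 6 N for a finger 20 mm from the hinge, 1 N at the free edge.
- case: The gem case to be pushed through: square box with rounded edges, 34 x 34 x 24 mm high, black 8 mm base and clear top with one bead inside, about 50 g. It starts lying on the deck in the lane, roughly square to it, its centre 85 to 125 mm before the gate. Origin: centre of its underside, z up.
- spare: Bystander: a second gem case of the same size, standing on the bench beside the station. Origin: centre of its underside.
- jar: Bystander: small glass jar with a white cap, 44 mm diameter, 55 mm high, on the bench beside the station. Origin: centre of its underside.
- loupe: Bystander: black stand loupe, 38 mm diameter, 38 mm high, on the bench beside the station. Origin: centre of its underside.

How it is judged:
By the outcome, as a careful person would: the job done as asked, in the order asked, and still so for the second after the job is handed in, with the robot touching nothing.
It also fails if it takes over 35 s, if anything falls off the work surface, if the arm or the gripper's body presses on something with over 40 N, if the wrist force passes 120 N, or if a joint passes its speed limit or range.

## Robot

A 7-joint arm with a two-finger parallel gripper is mounted at the origin on the work surface. World frame = base frame: x ahead of the robot, y to its left, z up, the work surface at z = 0. Lengths are in m, angles in rad, forces in N, time in s.
With the tool pointing down it reaches from about 0.425 to 0.95 m from the base axis. Payload 4.7 kg.
Tool frame: the origin (TCP) lies between the finger pads; the fingertips stand 19 mm ahead of it and the grasp point (between the pads) is the TCP (robot.nose_length is the distance from the TCP to the fingertips, in m); z points along the fingers, y is the direction in which the jaws open and shut (so a half turn about z gives the same grasp; the last joint's range is limited). The gripper opens to 87 mm and grips with 3 to 60 N. Pads are 19 mm wide; open, the fingers measure 117 mm over their backs; the gripper's body (75 mm by 190 mm) begins 51 mm behind the grasp point.
Start: joints at [-1.196, 0.469, -0.049, 1.532, 0.024, 1.141, -0.082], TCP at [0.265, 0.621, 0.242] pointing down, gripper open.
Joint ranges: [-2.59, 2.59], [-0.33, 1.99], [-1.39, 1.29], [0.1, 2.45], [-1.04, 4.18], [0.21, 1.99], [-2.66, 2.66]. Speed limits (rad/s): [2.57, 2.57, 3.14, 3.14, 3.14, 3.14, 3.14].

## Interface

Orientations are given as [roll, pitch, yaw] about the fixed x, y, z axes, in that order (R = Rz(yaw) Ry(pitch) Rx(roll)).
In Python, from plant import robot, read_camera, calibration gives the robot as it stands. The module is installed in compiled form; this text tells all that it offers.
- The arm moves only by the shell command python3 -m inch 'ROWS' [OPENING] [FORCE]. ROWS is a JSON object of lists of equal length, an entry for each row: "translation": the shift along the tool's x, y, z in units of 40 mm (1.0 is 40 mm), a list of three; "roll": the turn about the tool's z in units of 8 degrees (1.0 is 8 degrees). In form: {"translation": [[x, y, z], ...], "roll": [roll, ...]}. A call has 1 to 20 rows; each row shifts and turns the commanded pose from where the row before left it, along the tool's axes as they then stand; what a row does not reach is not made up. A row lasts 1/8 s, in which the tool goes at most 62.5 mm and 10.7 degrees, less where a joint would pass 70% of its speed; a pose out of reach is approached as far as the arm can. A call is refused whole if a number of a shift passes 1 or a number of a turn 1, either way. A call with a gripper value outside its range is refused whole. OPENING is the opening, from 0 (shut) to 1 (fully open), set as the call begins (- or left out, the last holds). The fingers move at their own pace and stop on an object; FORCE is the grip in N (left out, the last holds). Time passes only in rows, so rows that do not move let the fingers close. It gives the time, the measured TCP pose, the force and the opening at its end, in the units of the state.
- robot.read_state(): the state, without advancing time (a new reading comes with each control period).
- read_camera(name): name is "side" or "top" or "wrist"; returns the picture (384x512x3 uint8, blue, green, red); there is no depth.
- calibration(name): a dict with "vertical_fov" (degrees; the focal length in pixels is half the picture's height over the tangent of half this angle, whatever the lens; pixels are square), "cx", "cy" (the principal point, pixels), "camera_from_world" (4x4, takes a point from world to camera coordinates). Camera axes: x right, y down, z forward; pixel columns grow to the right and rows downward; lengths in m; the calibration is good to about 2 mm. A picture is of the moment at which its call begins: read the wrist's pose just before it. calibration takes no time and is no camera call; for the wrist camera it gives the pose at the moment of the call.
- robot.hand_in(): hands the job in, once; it reports no verdict.
The state is a dict: "time": time; "q": joint angles; "joint_velocities": joint speeds; "effort": joint torques, N m; "ee_pos": TCP position; "orientation": TCP orientation; "wrist_force": force on the tool from outside, world axes, zero at the start; "moment": the same for the moment, N m; "finger_gap": opening from 0.0 (shut) to 1.0 (fully open).
Only numpy, scipy, OpenCV 4.12 (cv2) and the standard library are available. Lean on these libraries where they do the work, as an engineer would, in place of code of your own. Each camera call takes 0.05 s, during which the arm holds its last target.

## Working session

There is one attempt and no reset: what is moved stays moved. The work goes in short steps, Python scripts to look and compute and a shell command to move; the robot and the scene stay as the last step left them, time stands still between calls to the robot, and variables do not carry over. Pictures are saved under pics/ and viewed, and the job is handed in when it is done.

```bash
mkdir -p pics; python3 - <<'E'
from plant import robot, read_camera, calibration
import cv2
print(robot.read_state())
for n in ["side","top","wrist"]:
    im=read_camera(n); cv2.imwrite(f"pics/{n}0.png",im); 
    c=calibration(n); print(n,c)
E
```

```text
{'time': 0.0, 'q': array([-1.19589996,  0.46943854, -0.04858046,  1.53371766,  0.02407887,
        1.14101603, -0.08232736]), 'joint_velocities': array([ 1.27345682e-04, -3.17980969e-04,  1.78876850e-03, -7.41372289e-05,
       -1.27860219e-03,  7.48053881e-04, -1.08835198e-03]), 'effort': array([ 2.37307177e-05, -5.07981277e+01, -8.04136600e-02, -2.36147475e+01,
       -6.12247456e-02,  3.80768033e-02,  1.91408440e-04]), 'ee_pos': array([0.26498036, 0.62018138, 0.24049127]), 'orientation': array([-3.13959880e+00,  6.26147708e-05,  2.73777940e+00]), 'wrist_force': array([ 0.07931884,  0.40496516, -0.26645875]), 'moment': array([-0.01975123,  0.03048739,  0.06255065]), 'finger_gap': 1.0029289399588914}
side {'vertical_fov': 51.52114560703908, 'cx': 257.03596849903397, 'cy': 187.93433529480666, 'camera_from_world': array([[-0.96077031, -0.27668802, -0.01908261,  0.57578177],
       [-0.12692424,  0.49982145, -0.85677813,  0.12939512],
       [ 0.24659814, -0.82074494, -0.51533203,  0.69107004],
       [ 0.        ,  0.        ,  0.        ,  1.        ]])}
top {'vertical_fov': 51.51960439541186, 'cx': 254.51428574309512, 'cy': 194.9894956941074, 'camera_from_world': array([[ 0.16420765, -0.98641988,  0.00341508, -0.05842332],
       [-0.96573031, -0.16146702, -0.20320771,  0.59633912],
       [ 0.20099955,  0.03007021, -0.9791297 ,  0.6590198 ],
       [ 0.        ,  0.        ,  0.        ,  1.        ]])}
wrist {'vertical_fov': 58.85226168723385, 'cx': 256.16211838845174, 'cy': 187.20600458766737, 'camera_from_world': array([[ 0.3937522 ,  0.91921454, -0.00195854, -0.67480728],
       [ 0.89235584, -0.38173403,  0.24079073, -0.0278831 ],
       [ 0.2205907 , -0.0965596 , -0.97057508,  0.38968757],
       [ 0.        ,  0.        ,  0.        ,  1.        ]])}
```

View pics/side0.png

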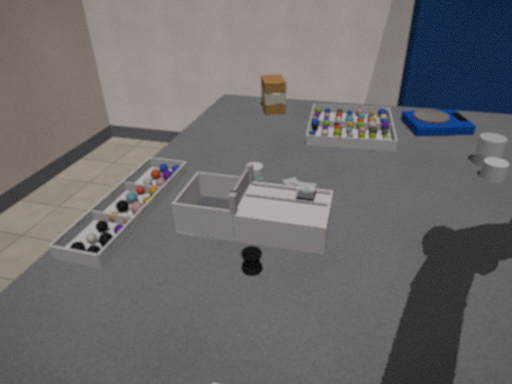

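View pics/top0.png

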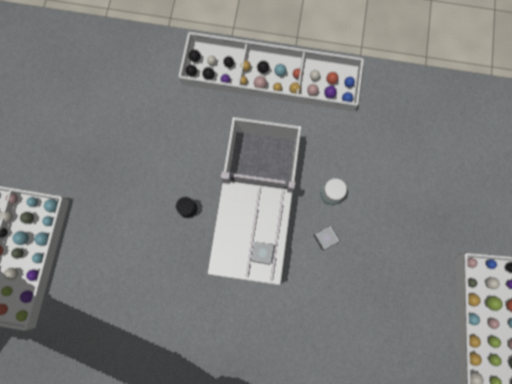

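View pics/wrist0.png

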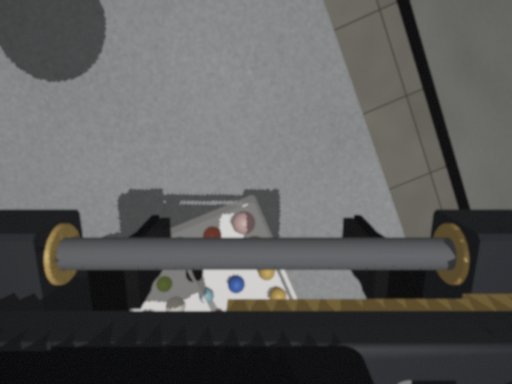

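Side and top views show the station: tray away from the robot at top (235-300,120-185), deck (210-290,185-283), case at about (262,252), loupe (187,207), jar (335,190), spare (326,238). I'll zoom in next.

```bash
python3 - <<'E'
import cv2
im=cv2.imread("pics/top0.png")[105:300,170:360]
cv2.imwrite("pics/top0z.png",cv2.resize(im,None,fx=3,fy=3,interpolation=cv2.INTER_CUBIC))
im=cv2.imread("pics/side0.png")[150:290,165:345]
cv2.imwrite("pics/side0z.png",cv2.resize(im,None,fx=4,fy=4,interpolation=cv2.INTER_CUBIC))
E
```

```text
(no output)
```

View pics/top0z.png

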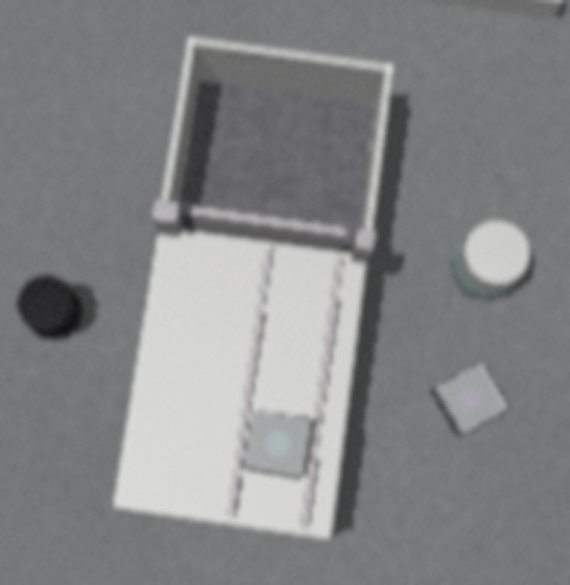

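View pics/side0z.png

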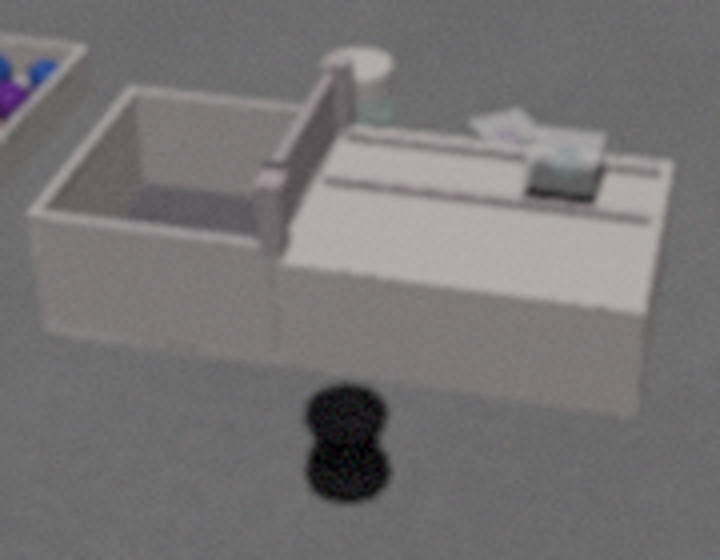

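```bash
cat > h.py <<'E'
import numpy as np
from plant import robot, read_camera, calibration
from scipy.optimize import least_squares
def proj(n,P,c=None):
    c=c or calibration(n); T=c["camera_from_world"]; f=192/np.tan(np.radians(c["vertical_fov"]/2))
    p=np.atleast_2d(P)@T[:3,:3].T+T[:3,3]
    return np.c_[f*p[:,0]/p[:,2]+c["cx"],f*p[:,1]/p[:,2]+c["cy"]]
def back(n,uv,z,c=None):
    c=c or calibration(n); T=c["camera_from_world"]; f=192/np.tan(np.radians(c["vertical_fov"]/2))
    d=np.array([(uv[0]-c["cx"])/f,(uv[1]-c["cy"])/f,1])@T[:3,:3]
    o=-T[:3,:3].T@T[:3,3]
    return o+d*(z-o[2])/d[2]
def s2w(s,P):
    P=np.atleast_2d(P)/1000.; c,q=np.cos(s[2]),np.sin(s[2])
    return np.c_[s[0]+c*P[:,0]-q*P[:,1],s[1]+q*P[:,0]+c*P[:,1],P[:,2]]
def w2s(s,p):
    c,q=np.cos(s[2]),np.sin(s[2]); d=np.array(p[:2])-s[:2]
    return 1000*np.array([c*d[0]+q*d[1],-q*d[0]+c*d[1],p[2]])
E
python3 - <<'E'
from h import *
tS=np.array([[-170,66,62],[-170,-62,62],[120,66,69],[120,-62,69],[-165,-2.5,67],[-165,-45.5,67]])
tU=(np.array([[114,507],[331,538],[189,38],[393,64],[233,515],[306,523]])+.5)/3-.5+[170,105]
sS=np.array([[-170,66,62],[-170,66,0],[-170,-62,62],[120,66,69],[120,66,0],[120,-62,69]])
sU=(np.array([[640,312],[636,412],[673,162],[30,212],[45,330],[130,88]])+.5)/4-.5+[165,150]
for use in ("t","s","ts"):
    def r(s):
        o=[]
        if "t" in use:o.append(proj("top",s2w(s,tS))-tU)
        if "s" in use:o.append(proj("side",s2w(s,sS))-sU)
        return np.concatenate(o).ravel()
    R=least_squares(r,[.6,0,0]); s=R.x; print(use,s,np.round(R.fun.reshape(-1,2),1).tolist())
np.save("s.npy",s)
for u in [(254,409),(314,414),(307,478),(244,470),(280,443)]:
    uv=(np.array(u)+.5)/3-.5+[170,105]; print(w2s(s,back("top",uv,.086)).round(1))
print("tcp st",w2s(s,robot.read_state()["ee_pos"]))
for n,u,z in(("jar",(497,252),.055),("loupe",(48,305),.038),("spare",(470,398),.024)):
    print(n,w2s(s,back("top",(np.array(u)+.5)/3-.5+[170,105],z)).round(0))
E
```

```text
t [0.61837819 0.03628948 0.02470167] [[-0.1, -0.1], [0.6, 0.1], [-0.1, -0.6], [-0.0, -0.2], [-0.4, -0.1], [0.0, 0.8]]
s [0.61829944 0.03369932 0.02409497] [[0.9, -0.9], [-0.5, 1.6], [-0.2, -0.7], [-0.5, 0.1], [0.2, -0.2], [0.0, -0.5]]
ts [0.61819413 0.03555016 0.0234598 ] [[0.2, -0.0], [0.9, 0.3], [0.3, -0.5], [0.4, 0.0], [-0.1, 0.1], [0.3, 1.0], [0.8, -0.2], [-0.6, 2.3], [-0.3, -0.2], [-0.9, 0.6], [-0.1, 0.3], [-0.2, -0.1]]
[-104.7   -6.2   86. ]
[-102.7  -40.4   86. ]
[-138.8  -41.2   86. ]
[-139.4   -5.5   86. ]
[-121.7  -23.5   86. ]
tcp st [-339.34943062  592.90664993  240.73117382]
jar [  14. -139.   55.]
loupe [-55. 130.  38.]
spare [ -73. -138.   24.]
```

Station pose: (0.618, 0.036), yaw 0.023. Both views agree within about 2.5 mm. The case is at station (-121.5, -23.5), which is in the lane and within the stated range.

Plan: set the jaw axis 22° to the lane with the gripper fully open. The leading finger opens the gate at y≈10–32 and the trailing finger pushes the case at y≈-24. The tips stay at z≈71, above the rails.

First I'll roll to yaw ≈1.978, then travel.

```bash
python3 -m inch '{"translation":[[0,0,0],[0,0,0],[0,0,0],[0,0,0],[0,0,0],[0,0,0],[0,0,0]],"roll":[0.9,0.9,0.9,0.9,0.9,0.94,0]}' 1
cat > st.py <<'E'
from h import *
s=np.load("s.npy"); r=robot.read_state(); p=r["ee_pos"]
print("t",round(r["time"],2),"st",w2s(s,p).round(1),"rpy",r["orientation"].round(3),"F",r["wrist_force"].round(1),"q7",r["q"][6].round(2))
y=r["orientation"][2]; 
print("phi",np.degrees(y-np.pi/2-s[2]).round(2))
import sys
if len(sys.argv)>3:
    t=s2w(s,[float(v) for v in sys.argv[1:4]])[0]; d=t-p
    print("units xyz",(np.array([d[0]*np.cos(y)+d[1]*np.sin(y),d[0]*np.sin(y)-d[1]*np.cos(y),-d[2]])/.04).round(2))
print("per +10mm st x:",(np.array([np.cos(s[2]-y),-np.sin(s[2]-y)])/4).round(4))
E
python3 st.py -115 1 240
```

```text
time: 1.02
ee_pos: [0.265, 0.6206, 0.2412]
orientation: [-3.141, 0.001, 1.98]
wrist_force: [0.1, 0.4, 0.6]
finger_gap: 0.997
t 1.02 st [-339.4  593.2  241.2] rpy [-3.141e+00  1.000e-03  1.980e+00] F [0.1 0.4 0.6] q7 -0.77
phi 22.1
units xyz [-15.83  -0.37   0.03]
per +10mm st x: [-0.094   0.2316]
```

```bash
python3 -m inch '{"translation":[[-0.95,-0.02,0],[-0.95,-0.02,0],[-0.95,-0.02,0],[-0.95,-0.02,0],[-0.95,-0.02,0],[-0.95,-0.02,0],[-0.95,-0.02,0],[-0.95,-0.02,0],[-0.95,-0.02,0],[-0.95,-0.02,0],[-0.95,-0.02,0],[-0.95,-0.02,0],[-0.95,-0.03,0],[-0.95,-0.03,0],[-0.95,-0.03,0],[-0.95,-0.03,0],[-0.63,-0.01,0],[0,0,0],[0,0,0]],"roll":[0,0,0,0,0,0,0,0,0,0,0,0,0,0,0,0,0,0,0]}'
python3 st.py -115 1 120
python3 - <<'E'
from h import *
import cv2
for n in ["top","wrist"]:
    cv2.imwrite(f"pics/{n}1.png",read_camera(n))
E
```

```text
time: 3.4
ee_pos: [0.5021, 0.0347, 0.2414]
orientation: [-3.141, -0.001, 1.981]
wrist_force: [0.2, 1.1, 0.3]
finger_gap: 1.0
t 3.4 st [-116.1    1.8  241.4] rpy [-3.141e+00 -1.000e-03  1.981e+00] F [0.2 1.1 0.3] q7 0.36
phi 22.13
units xyz [-0.03  0.02  3.03]
per +10mm st x: [-0.0942  0.2316]
```

View pics/wrist1.png

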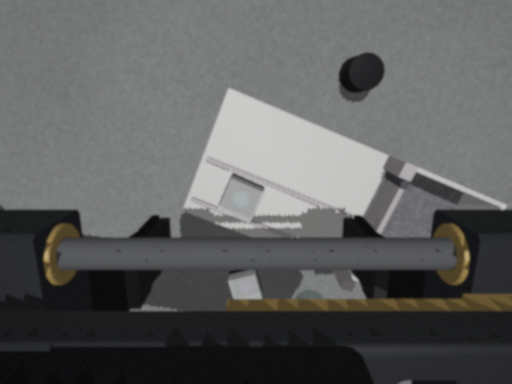

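View pics/top1.png

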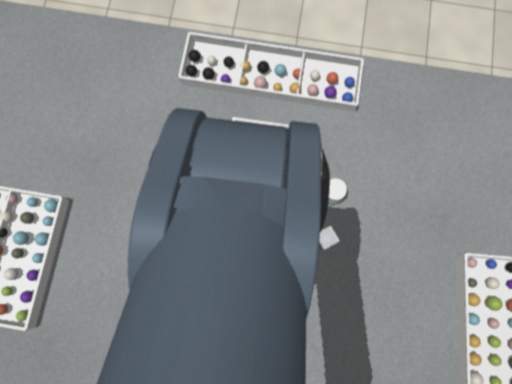

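Wrist view: station deck corner at (230,88), case around (243,192), gate jamb at (393,165). The arm blocks the top view. I'll cross-check the model against the wrist view.

```bash
python3 - <<'E'
from h import *
import cv2
s=np.load("s.npy"); c=calibration("wrist")
names=["deckcorner","railL start","jambL","loupe"]
P=s2w(s,[[-170,66,62],[-165,-2.5,67],[-6,52,102],[-170,-62,62],[-105,-7,86],[-139,-7,86],[-139,-41,86],[-105,-41,86]])
uv=proj("wrist",P,c); print(uv.round(1).tolist())
im=cv2.imread("pics/wrist1.png"); im=cv2.resize(im,None,fx=4,fy=4,interpolation=cv2.INTER_CUBIC)
for p in uv: cv2.drawMarker(im,tuple(int(4*v+2) for v in p),(0,0,255),0,14,1)
cv2.imwrite("pics/w1z.png",im[300:900,680:1480])
E
```

```text
[[227.9, 88.2], [206.4, 160.1], [398.6, 177.8], [181.8, 212.3], [263.8, 192.8], [228.8, 179.0], [215.6, 212.4], [249.9, 225.5]]
```

View pics/w1z.png

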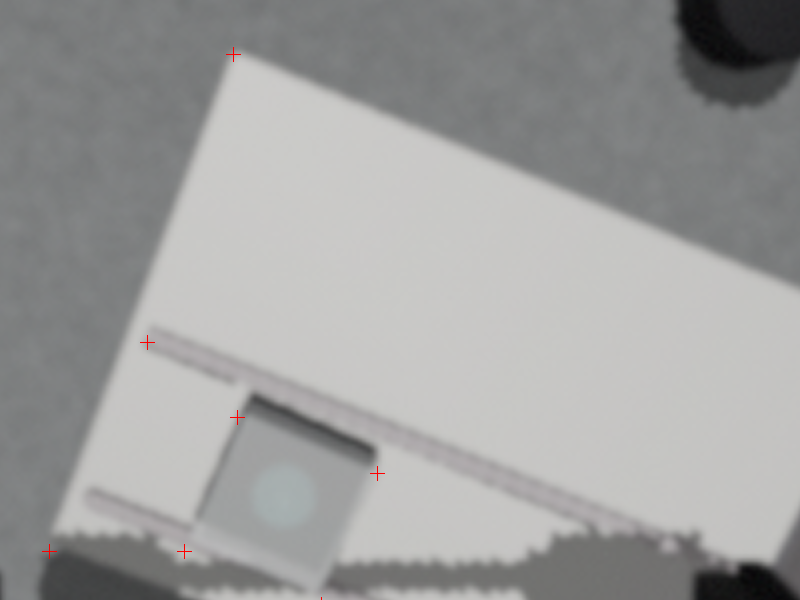

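The model matches the wrist view to about 2 mm, and the pusher will land about 12 mm behind the case. Descending now.

```bash
python3 -m inch '{"translation":[[-0.03,0.02,0.8],[0,0,0.8],[0,0,0.8],[0,0,0.7],[0,0,0.4],[0,0,0.15],[0,0,0],[0,0,0]],"roll":[0,0,0,0,0,0,0,0]}'
python3 st.py -115 1 90
python3 - <<'E'
from h import *
import cv2
for n in ["side","wrist"]:
    cv2.imwrite(f"pics/{n}2.png",read_camera(n))
im=cv2.imread("pics/side2.png")[110:290,165:365]
cv2.imwrite("pics/side2z.png",cv2.resize(im,None,fx=3.3,fy=3.3,interpolation=cv2.INTER_CUBIC))
E
```

```text
time: 4.5
ee_pos: [0.5044, 0.0328, 0.0964]
orientation: [3.14, 0.0, 1.978]
wrist_force: [-0.0, 0.3, 0.4]
finger_gap: 1.004
t 4.5 st [-113.8   -0.    96.4] rpy [3.14  0.    1.978] F [-0.   0.3  0.4] q7 0.49
phi 22.0
units xyz [ 0.04 -0.02  0.16]
per +10mm st x: [-0.0937  0.2318]
```

View pics/side2z.png

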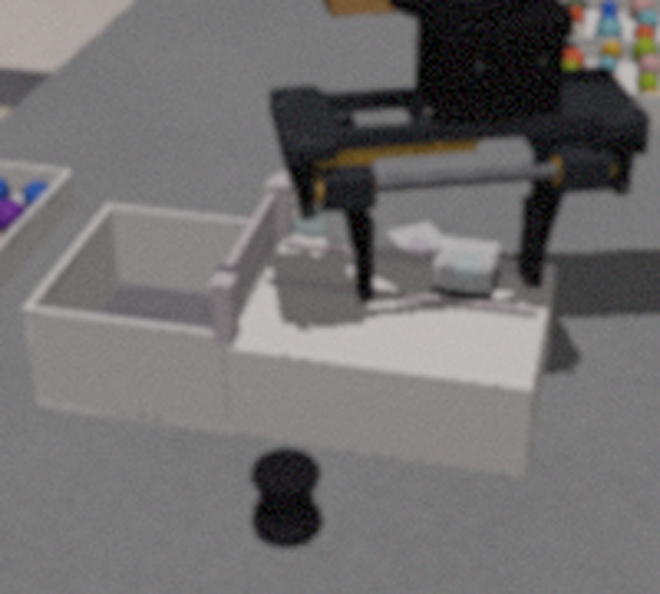

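View pics/wrist2.png

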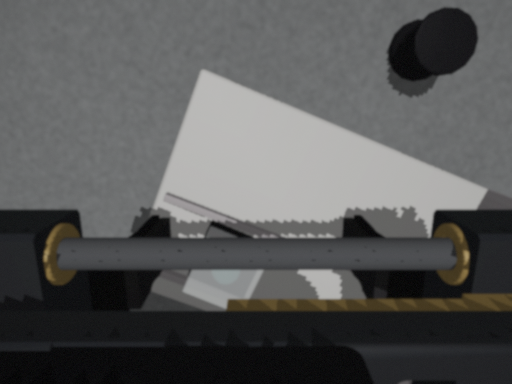

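The gate finger is over bare deck at zoom (365,298) and the pusher is behind the case at (530,280), with both tips clear. I'll lower 6 mm and then push in steps. At the first checkpoint the gate should be open about 1 rad and the case still short of it.

```bash
python3 -m inch '{"translation":[[0.03,-0.01,0.08],[0,0,0.07],[0,0,0],[-0.1,0.23,0],[-0.11,0.28,0],[-0.11,0.28,0],[0,0,0],[0,0,0]],"roll":[0,0,0,0,0,0,0,0]}'
python3 st.py -80 1 90
python3 - <<'E'
from h import *
import cv2
for n in ["side"]:
    cv2.imwrite(f"pics/{n}3.png",read_camera(n))
im=cv2.imread("pics/side3.png")[110:290,165:365]
cv2.imwrite("pics/side3z.png",cv2.resize(im,None,fx=3.3,fy=3.3,interpolation=cv2.INTER_CUBIC))
E
```

```text
time: 5.6
ee_pos: [0.5367, 0.0343, 0.0893]
orientation: [-3.141, -0.0, 1.978]
wrist_force: [-0.6, -0.5, 0.9]
finger_gap: 0.999
t 5.6 st [-81.5   0.7  89.3] rpy [-3.141 -0.     1.978] F [-0.6 -0.5  0.9] q7 0.5
phi 21.99
units xyz [-0.01  0.04 -0.02]
per +10mm st x: [-0.0936  0.2318]
```

View pics/side3z.png

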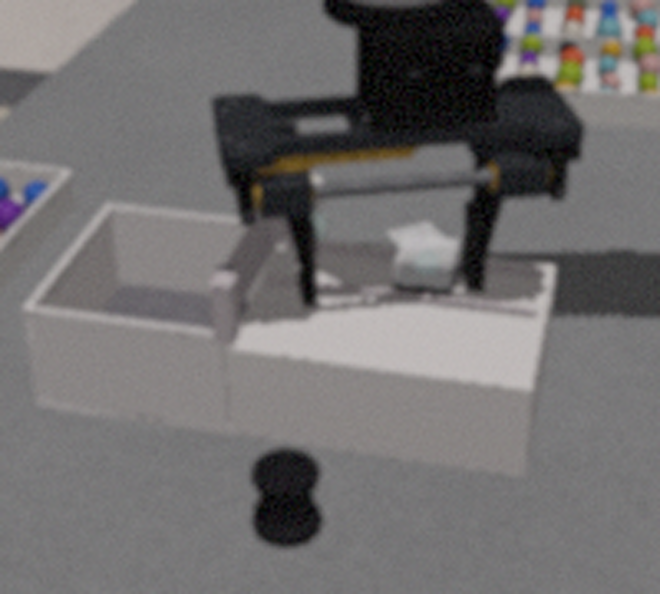

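The case has slid along with the pusher (case right edge at 458, pusher at 470) and the gate is still shut. I'll carry on to tx≈-22, which opens the gate with the case front still at about -25.

```bash
python3 -m inch '{"translation":[[-0.11,0.28,0],[-0.11,0.28,0],[-0.11,0.28,0],[-0.11,0.28,0],[-0.11,0.28,0],[0,0,0],[0,0,0]],"roll":[0,0,0,0,0,0,0]}'
python3 st.py 0 1 90
python3 - <<'E'
from h import *
import cv2
for n in ["side","wrist"]:
    cv2.imwrite(f"pics/{n}4.png",read_camera(n))
im=cv2.imread("pics/side4.png")[110:290,165:365]
cv2.imwrite("pics/side4z.png",cv2.resize(im,None,fx=3.3,fy=3.3,interpolation=cv2.INTER_CUBIC))
E
```

```text
time: 6.52
ee_pos: [0.5958, 0.0356, 0.0888]
orientation: [-3.137, -0.001, 1.978]
wrist_force: [-5.3, -1.2, 2.0]
finger_gap: 1.0
t 6.53 st [-22.4   0.6  88.8] rpy [-3.137e+00 -1.000e-03  1.978e+00] F [-5.3 -1.2  2. ] q7 0.52
phi 21.99
units xyz [-0.2   0.52 -0.03]
per +10mm st x: [-0.0936  0.2318]
```

View pics/side4z.png

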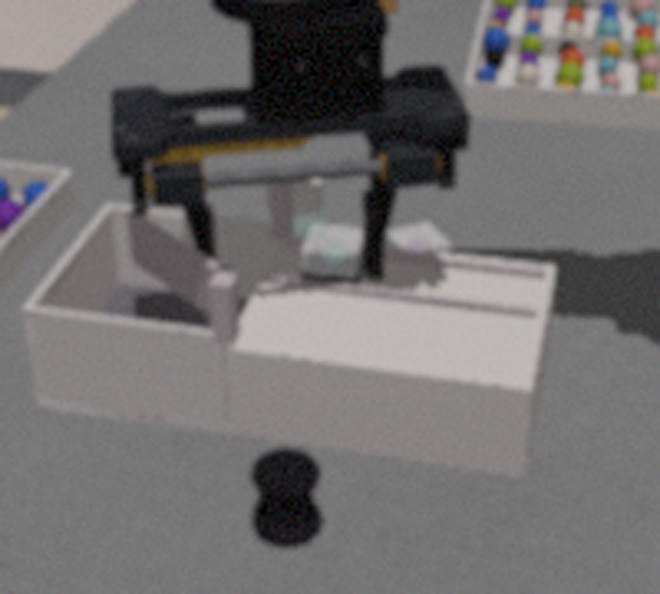

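View pics/wrist4.png

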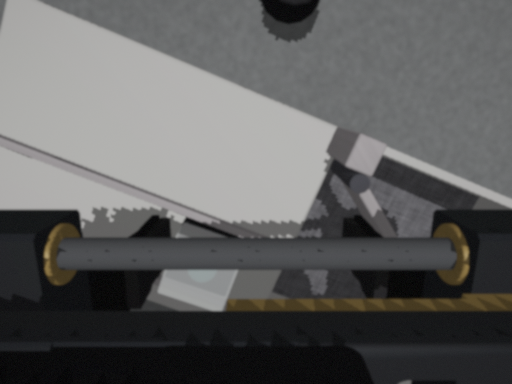

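The gate is open in both views (wrist: hinge at (360,183), plate running to (397,235)), and the case is still on the deck before the edge. I'll check the gate angle and case position.

```bash
python3 - <<'E'
from h import *
s=np.load("s.npy")
a=w2s(s,back("wrist",(360,183),.1)); b=w2s(s,back("wrist",(393,232),.1)); print(a,b,np.arctan2(b[0]-a[0],-(b[1]-a[1])))
import cv2
im=cv2.imread("pics/wrist4.png")[130:310,130:450]
c=calibration("wrist")
for x in (-60,-56): print(x,proj("wrist",s2w(s,[[x,-7,62],[x+34,-7,62],[x,-7,86],[x+34,-7,86]]),c).round(0).tolist())
cv2.imwrite("pics/w4z.png",cv2.resize(im,None,fx=2.5,fy=2.5,interpolation=cv2.INTER_CUBIC))
E
```

```text
[  2.52179072  48.88501484 100.        ] [ 24.21432758  35.33465292 100.        ] 1.0124447982236646
-60 [[185.0, 219.0], [245.0, 242.0], [174.0, 236.0], [243.0, 262.0]]
-56 [[192.0, 222.0], [252.0, 244.0], [182.0, 239.0], [251.0, 265.0]]
```

View pics/w4z.png

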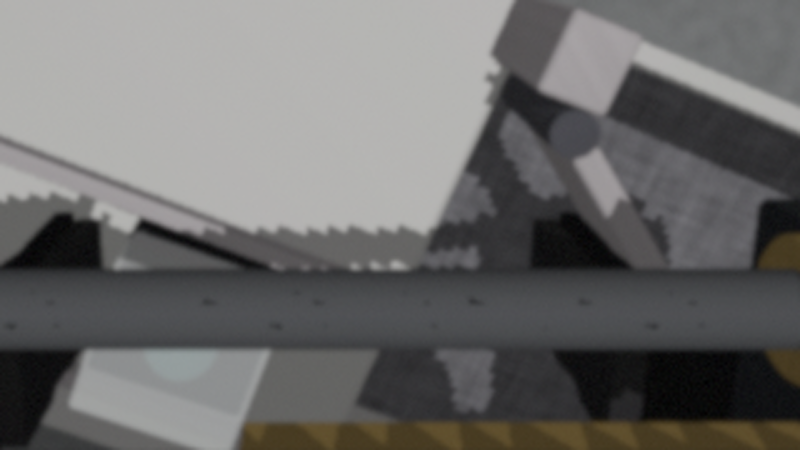

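Gate is at 1.01 rad and the case front at about -25 mm. On completing the push, the gate should reach about 1.2 rad before the case crosses.

```bash
python3 -m inch '{"translation":[[-0.11,0.28,0],[-0.11,0.28,0],[-0.11,0.28,0],[-0.11,0.28,0],[0,0,0],[0,0,0]],"roll":[0,0,0,0,0,0]}'
python3 st.py 36 1 90
python3 - <<'E'
from h import *
import cv2
for n in ["side","wrist"]:
    cv2.imwrite(f"pics/{n}5.png",read_camera(n))
im=cv2.imread("pics/side5.png")[110:290,165:365]
cv2.imwrite("pics/side5z.png",cv2.resize(im,None,fx=3.3,fy=3.3,interpolation=cv2.INTER_CUBIC))
E
```

```text
time: 7.38
ee_pos: [0.6464, 0.0381, 0.0899]
orientation: [3.139, 0.001, 1.978]
wrist_force: [0.3, -2.8, -0.1]
finger_gap: 1.001
t 7.38 st [28.3  1.8 89.9] rpy [3.139e+00 1.000e-03 1.978e+00] F [ 0.3 -2.8 -0.1] q7 0.52
phi 21.98
units xyz [-0.09  0.17 -0.  ]
per +10mm st x: [-0.0936  0.2318]
```

View pics/side5z.png

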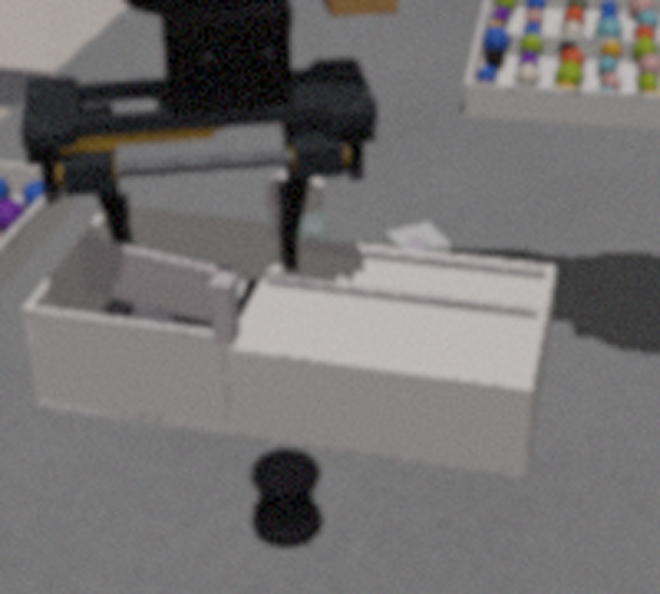

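View pics/wrist5.png

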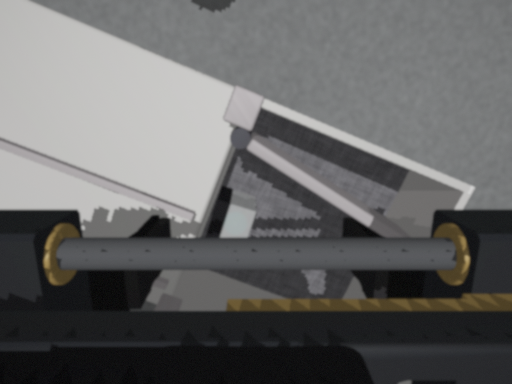

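```bash
python3 - <<'E'
import cv2
im=cv2.imread("pics/wrist5.png")[120:310,130:400]
cv2.imwrite("pics/w5z.png",cv2.resize(im,None,fx=2.9,fy=2.9,interpolation=cv2.INTER_CUBIC))
im=cv2.imread("pics/side5.png")[165:225,190:290]
cv2.imwrite("pics/s5zz.png",cv2.resize(im,None,fx=7,fy=7,interpolation=cv2.INTER_CUBIC))
E
```

```text
(no output)
```

View pics/w5z.png

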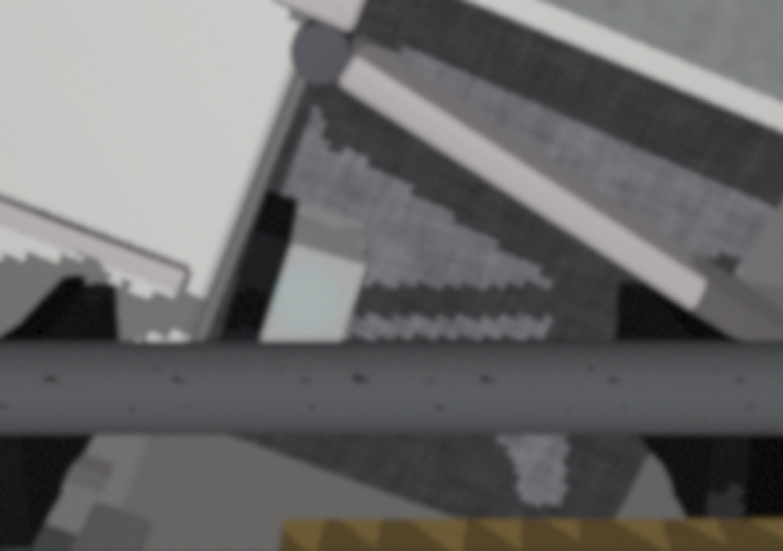

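View pics/s5zz.png

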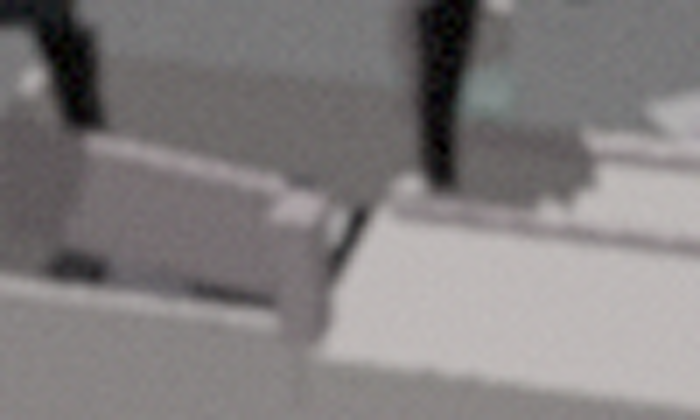

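```bash
python3 - <<'E'
from h import *
s=np.load("s.npy"); c=calibration("wrist")
for nm,u in dict(blk=(265,195),mid=(297,205),clr=(365,265),clr_low=(348,340)).items():
    uv=np.array(u)/2.9+[130,120]
    print(nm,[w2s(s,back("wrist",uv,z,c)).round(0).tolist() for z in(.036,.046,.06,.08)])
E
```

```text
blk [[2.0, 10.0, 36.0], [2.0, 13.0, 46.0], [2.0, 17.0, 60.0], [2.0, 22.0, 80.0]]
mid [[9.0, 11.0, 36.0], [9.0, 14.0, 46.0], [8.0, 17.0, 60.0], [7.0, 23.0, 80.0]]
clr [[27.0, 4.0, 36.0], [25.0, 7.0, 46.0], [24.0, 11.0, 60.0], [21.0, 17.0, 80.0]]
clr_low [[30.0, -13.0, 36.0], [28.0, -9.0, 46.0], [26.0, -3.0, 60.0], [24.0, 4.0, 80.0]]
```

The case has dropped clear of the deck. It stands on edge on the tray floor against the step (x≈2..26, 24 mm thick, top at about z 46), below the gate's lower edge at 64. The pusher carries no force. I'll withdraw straight back so the gate follows the finger shut.

```bash
python3 -m inch '{"translation":[[0.11,-0.28,0],[0.15,-0.37,0],[0.15,-0.37,0],[0.15,-0.37,0],[0.15,-0.37,0],[0.15,-0.37,0],[0.15,-0.37,0],[0.11,-0.28,0],[0,0,0],[0,0,0]],"roll":[0,0,0,0,0,0,0,0,0,0]}'
python3 st.py -100 1 90
python3 - <<'E'
from h import *
import cv2
cv2.imwrite("pics/side6.png",read_camera("side"))
im=cv2.imread("pics/side6.png")[110:290,165:365]
cv2.imwrite("pics/side6z.png",cv2.resize(im,None,fx=3.3,fy=3.3,interpolation=cv2.INTER_CUBIC))
E
```

```text
time: 8.72
ee_pos: [0.526, 0.0352, 0.0897]
orientation: [3.141, 0.0, 1.978]
wrist_force: [0.4, 0.1, 0.3]
finger_gap: 0.999
t 8.72 st [-92.1   1.8  89.7] rpy [3.141 0.    1.978] F [0.4 0.1 0.3] q7 0.5
phi 22.0
units xyz [ 0.05 -0.19 -0.01]
per +10mm st x: [-0.0937  0.2318]
```

View pics/side6z.png

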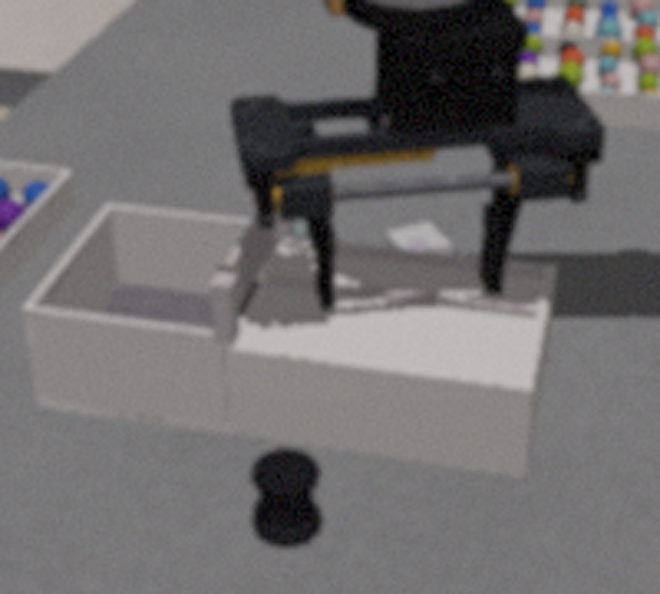

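The gate appears shut across the lane and the deck is empty. I'll lift clear, move aside and check from the top camera.

```bash
python3 -m inch '{"translation":[[0,0,-0.5],[0,0,-0.9],[0,0,-0.9],[0,0,-0.9],[0,0,-0.6],[0.9,0,0],[0.9,0,0],[0.9,0,0],[0.9,0,0],[0.9,0,0],[0.9,0,0],[0.9,0,0],[0.9,0,0],[0.9,0,0],[0.9,0,0],[0,0,0],[0,0,0]],"roll":[0,0,0,0,0,0,0,0,0,0,0,0,0,0,0,0,0]}'
python3 - <<'E'
from h import *
import cv2
for n in("top","side"):
    cv2.imwrite(f"pics/{n}7.png",read_camera(n))
im=cv2.imread("pics/top7.png")[105:300,170:360]
cv2.imwrite("pics/top7z.png",cv2.resize(im,None,fx=3,fy=3,interpolation=cv2.INTER_CUBIC))
im=cv2.imread("pics/side7.png")[150:290,165:345]
cv2.imwrite("pics/side7z.png",cv2.resize(im,None,fx=4,fy=4,interpolation=cv2.INTER_CUBIC))
E
```

```text
time: 10.9
ee_pos: [0.3833, 0.365, 0.2414]
orientation: [-3.142, 0.001, 1.977]
wrist_force: [0.7, -0.4, 0.7]
finger_gap: 1.002
```

View pics/top7z.png

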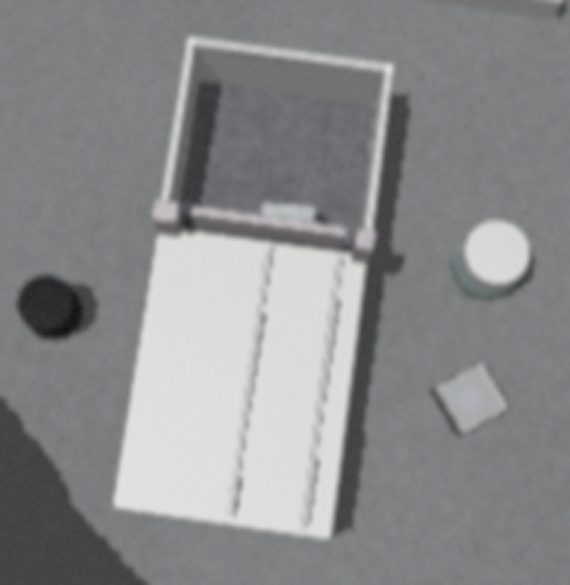

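View pics/side7z.png

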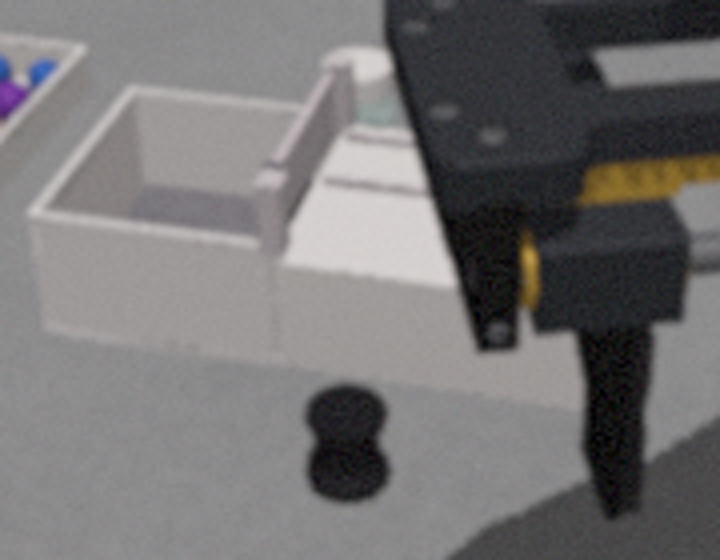

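Top view: the gate is shut in its original line (190-345, 215-232) and the lane is empty. The case's clear top shows in the tray at (288,212), and the loupe, jar and spare have the same pixels as before. The arm is clear, so I'm handing in.

```bash
python3 -c "
from plant import robot
robot.hand_in(); print(robot.read_state()['time'])"
```

```text
the job is handed in; nothing more can be done
the job is handed in; nothing more can be done
```

The case is in the tray and the gate has swung shut behind it; I handed the job in at about 11 s of the 35 s. The leading finger swung the gate open and held it. The trailing finger pushed the case along the lane in the same straight stroke until it dropped off the end. I then drew straight back so the gate followed the finger shut, and lifted the arm clear.

**What the last checks showed**
- **Gate and lane:** the gate is closed in its original line and the lane is empty.
- **Bystanders:** the jar, loupe and spare case are where they started in the top view.
- **Forces:** the highest wrist force I read was about 6 N, at the pauses between moves.

**Worth knowing**
- **Case position:** the case did not land flat. It stands on its side on the tray floor against the step, with its top at about z 46 mm, below the gate's lower edge at 64 mm.
- **Order of pushing:** the case starts too far back for the hand to span, so it had to be moved part-way along the lane before the gate could be opened. The gate was at about 1.0 rad with the case front still some 25 mm short of it.
- **Gate clearance:** I did not see the moment the case passed the gate. From the geometry the gate would have been at about 1.2 rad then, with its free edge about 20 mm clear of the case.

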